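# Reassemble the rinsed plate filter and set its feed valve

## Robot

A 6-joint arm with a two-finger parallel gripper is mounted at the origin on the work surface. World frame = base frame: x ahead of the robot, y to its left, z up, the work surface at z = 0. Lengths are in m, angles in rad, forces in N, time in s.
With the tool pointing down it reaches from about 0.35 to 0.8 m from the base axis. Payload 7.3 kg.
Tool frame: the origin (TCP) lies at the very end of the fingers, on their centre line; the grasp point (between the pads) lies 19 mm behind it; z points along the fingers, y is the direction in which the jaws open and shut (so a half turn about z gives the same grasp; the last joint's range is limited). The gripper opens to 85 mm and grips with 20 to 120 N. Pads are 22 mm wide; open, the fingers measure 114 mm over their backs; the gripper's body (76 mm by 85 mm) begins 54 mm behind the grasp point. The pads swing forward as they close: fully open they stand 13 mm farther back than shut.
Start: joints at [-1.431, 0.342, 1.524, -0, 1.275, -0.146], TCP at [0.148, -0.504, 0.231] pointing down, gripper open.
Joint ranges: [-2.53, 2.53], [-0.77, 2.02], [0.04, 2.7], [-1, 4.14], [0.28, 2.66], [-3.11, 3.11]. Speed limits (rad/s): [2.57, 2.57, 3.14, 3.14, 3.14, 3.14].

## Interface

Orientations are given as [roll, pitch, yaw] about the fixed x, y, z axes, in that order (R = Rz(yaw) Ry(pitch) Rx(roll)).
In Python, from rig import observe, get_image, get_calibration, finish_job gives the robot as it stands.
- The arm moves only by the tool drive_tool, never from a script. Its argument "targets" is a list of rows, each a list of 6 numbers: the shift along the tool's x, y, z in mm, then the turn, a rotation vector about the tool's x, y, z in rad. A call has 1 to 20 rows; each row shifts and turns the commanded pose from where the row before left it, along the tool's axes as they then stand; what a row does not reach is not made up. A row lasts 1/10 s, in which the tool goes at most 50 mm and 8.59 degrees, less where a joint would pass 70% of its speed; a pose out of reach is approached as far as the arm can. A call is refused whole if a number of a shift passes 50 or a number of a turn 0.15, either way. A call with a gripper value outside its range is refused whole. "claw" is the closure in counts, from 0 (fully open) to 255 (shut), set as the call begins (left out, the last holds). The fingers move at their own pace and stop on an object; "force" is the grip in N (left out, the last holds). Time passes only in rows, so rows that do not move let the fingers close. It gives the time, the measured TCP pose, the force and the opening at its end, in the units of the state.
- observe(): the state, without advancing time (a new reading comes with each control period).
- get_image(name): name is "side" or "top"; returns the picture (400x640x3 uint8, red, green, blue); there is no depth.
- get_calibration(name): a dict with "intrinsics" (3x3 intrinsics, pixels), "rvec" (rotation vector, rad) and "tvec" (3), from world to camera coordinates, as OpenCV has them. Camera axes: x right, y down, z forward; pixel columns grow to the right and rows downward; lengths in m; the calibration is good to about 2 mm. A picture is of the moment at which its call begins. get_calibration takes no time and is no camera call.
- finish_job(): hands the job in, once; it reports no verdict.
The state is a dict: "t": time; "q": joint angles; "dq": joint speeds; "joint_efforts": joint torques, N m; "eef_pos": TCP position; "tool_rot": TCP orientation; "contact_force": force on the tool from outside, world axes, zero at the start; "wrist_torque": the same for the moment, N m; "opening": opening from 0.0 (shut) to 1.0 (fully open).
Only numpy, scipy, OpenCV 4.12 (cv2) and the standard library are available. Lean on these libraries where they do the work, as an engineer would, in place of code of your own. Each camera call takes 0.05 s, during which the arm holds its last target. There are 200 camera calls.

## Task

Put the rinsed plate filter beside the sink back into service: first shut its feed valve fully, then raise the sprung gauge foot out of the way and stack all the white filter plates that lie on the ledge squarely on the filter's steel bed, one on top of the other. Then lower the gauge foot so that it rests on the stack and reads its height, and only after that open the valve 15 degrees for every plate in the stack (the dial has a tick every 15 degrees). Leave the cups, the pot lid and the wooden stick where they are.

Things in the scene. Friction and masses are not known exactly. Their poses are not given: they have to be found in the camera images.
- bed (a point): centre of the flat top of the filter's steel bed, 8 mm above the ledge; the filter is fixed. x runs along the bed to the gauge's upright tube (28 mm across, axis at x = +115 mm, top 73 mm above the ledge), z up. The bed spans x = -95 to +140 mm and is 90 mm wide (y). A stacked plate lies with its length along x, centred here
- gauge (a joint): sprung slide-foot gauge: height of the foot over the bed, m, from 0 (foot on the bed) to 0.135 (top stop); on a stack it reads the stack's height. A counter-spring carries its weight and friction (2.5 N) holds it wherever it is left, so it must be pushed down (4 to 10 N) until the foot meets the stack. Starts low, at 0 to 0.06
- gauge_foot (a point): centre of the underside of the gauge's rubber foot (20 mm across), at x = +64 mm of the bed frame; moves with the gauge. It overhangs the plates' end, so bring plates in under the raised foot from the -x side. Its 12 mm rod hangs from an arm 22 mm wide, 15 mm thick, underside 75 mm above this point, spanning x = 52 to 129 mm
- gauge_grip (a point): the black grip block on top of the gauge's arm, over the tube (x = +115 mm of the bed frame); moves with the gauge. The block is 26 (x) x 20 (y) x 36 mm tall; this point is on its axis, 15 mm below its top, and at gauge 0 is 119 mm above the ledge. Pinch it across y from above
- valve (a joint): opening of the feed valve, rad: 0 fully shut (at a stop; handle along -x of valve_axis), growing anticlockwise seen from above to 1.57 with the handle along -y, in line with the pipe; stop at 1.6. Stays where left (friction 0.15 N m). Starts part open. The white dial has black ticks at 0 (thicker) and every 15 degrees to 90
- valve_axis (a point): on the valve's vertical turning axis at the handle's mid height, 78 mm above the ledge; frame fixed to the valve body (z up, pipe along y), not turning with the handle. The handle is a steel bar 15 mm wide, 16 mm tall, reaching 110 mm from the axis, over a dial 116 mm across (top 63 mm above the ledge); the pipe (26 mm, centre 42 mm up) reaches 65 mm either side
- plate_a: white plastic filter plate with grey cross ribs, 160 x 56 x 18 mm (along its x, y, z), 0.2 kg nominal, the same either way round and either way up; origin at its middle; starts lying flat on the ledge to the left of the filter. Three to five of the five plates are there; the others are absent
- plate_b: white plastic filter plate with grey cross ribs, 160 x 56 x 18 mm (along its x, y, z), 0.2 kg nominal, the same either way round and either way up; origin at its middle; starts lying flat on the ledge to the left of the filter. Three to five of the five plates are there; the others are absent
- plate_c: white plastic filter plate with grey cross ribs, 160 x 56 x 18 mm (along its x, y, z), 0.2 kg nominal, the same either way round and either way up; origin at its middle; starts lying flat on the ledge to the left of the filter. Three to five of the five plates are there; the others are absent
- plate_d: white plastic filter plate with grey cross ribs, 160 x 56 x 18 mm (along its x, y, z), 0.2 kg nominal, the same either way round and either way up; origin at its middle; starts lying flat on the ledge to the left of the filter. Three to five of the five plates are there; the others are absent
- plate_e: white plastic filter plate with grey cross ribs, 160 x 56 x 18 mm (along its x, y, z), 0.2 kg nominal, the same either way round and either way up; origin at its middle; starts lying flat on the ledge to the left of the filter. Three to five of the five plates are there; the others are absent
- cup_1: stainless steel cup, 72 mm across, 90 mm high, standing beyond the filter; origin under its centre; not to be moved
- cup_2: second stainless steel cup, the same; not to be moved
- pot_lid: small aluminium pot lid: flat disc 110 mm across, 6 mm thick, with a black knob 32 mm across on it up to 22 mm; origin under its centre; not to be moved
- stick: flat wooden turning stick, 260 mm long (its y), 30 mm wide, 12 mm thick; origin at the centre of its underside; not to be moved
There are look-alikes about, which are no part of the job. Leave any orange look-alike of the plate_a alone. What is shaped like the plate_b but orange is not meant.

How it is judged:
On the way, in this order (a step that is already met when the one before it is completed fails the run):
1. the feed valve is fully shut (value of joint valve below 0.07 rad), for 0.2 s.
2. all plates present are stacked squarely on the bed (horizontal distance between each of plate_a, plate_b, plate_c, plate_d, plate_e and bed below 0.012 m and angle between the x axis of each of plate_a, plate_b, plate_c, plate_d, plate_e and the x axis of bed, either way round below 0.15 rad and angle between the z axis of each of plate_a, plate_b, plate_c, plate_d, plate_e and the z axis of bed, either way round below 0.06 rad and linear speed of each of plate_a, plate_b, plate_c, plate_d, plate_e below 0.03 m/s), for 0.2 s.
3. the gauge foot rests on the stack and reads its height (all of step 2 and ((value of joint gauge between 0.049 and 0.057 m and (z of gauge_foot in the frame of plate_a between -0.014 and 0.014 m or z of gauge_foot in the frame of plate_b between -0.014 and 0.014 m or z of gauge_foot in the frame of plate_c between -0.014 and 0.014 m or z of gauge_foot in the frame of plate_d between -0.014 and 0.014 m or z of gauge_foot in the frame of plate_e between -0.014 and 0.014 m)) or (value of joint gauge between 0.067 and 0.075 m and (z of gauge_foot in the frame of plate_a between -0.014 and 0.014 m or z of gauge_foot in the frame of plate_b between -0.014 and 0.014 m or z of gauge_foot in the frame of plate_c between -0.014 and 0.014 m or z of gauge_foot in the frame of plate_d between -0.014 and 0.014 m or z of gauge_foot in the frame of plate_e between -0.014 and 0.014 m)) or (value of joint gauge between 0.085 and 0.093 m and (z of gauge_foot in the frame of plate_a between -0.014 and 0.014 m or z of gauge_foot in the frame of plate_b between -0.014 and 0.014 m or z of gauge_foot in the frame of plate_c between -0.014 and 0.014 m or z of gauge_foot in the frame of plate_d between -0.014 and 0.014 m or z of gauge_foot in the frame of plate_e between -0.014 and 0.014 m))) and velocity of joint gauge between -0.02 and 0.02 m/s), for 0.3 s.
4. the valve is opened 15 degrees for every plate (((value of joint gauge between 0.049 and 0.057 m and (z of gauge_foot in the frame of plate_a between -0.014 and 0.014 m or z of gauge_foot in the frame of plate_b between -0.014 and 0.014 m or z of gauge_foot in the frame of plate_c between -0.014 and 0.014 m or z of gauge_foot in the frame of plate_d between -0.014 and 0.014 m or z of gauge_foot in the frame of plate_e between -0.014 and 0.014 m) and value of joint valve between 0.6954 and 0.8754 rad) or (value of joint gauge between 0.067 and 0.075 m and (z of gauge_foot in the frame of plate_a between -0.014 and 0.014 m or z of gauge_foot in the frame of plate_b between -0.014 and 0.014 m or z of gauge_foot in the frame of plate_c between -0.014 and 0.014 m or z of gauge_foot in the frame of plate_d between -0.014 and 0.014 m or z of gauge_foot in the frame of plate_e between -0.014 and 0.014 m) and value of joint valve between 0.9572 and 1.1372 rad) or (value of joint gauge between 0.085 and 0.093 m and (z of gauge_foot in the frame of plate_a between -0.014 and 0.014 m or z of gauge_foot in the frame of plate_b between -0.014 and 0.014 m or z of gauge_foot in the frame of plate_c between -0.014 and 0.014 m or z of gauge_foot in the frame of plate_d between -0.014 and 0.014 m or z of gauge_foot in the frame of plate_e between -0.014 and 0.014 m) and value of joint valve between 1.219 and 1.399 rad))), for 0.2 s.
At the end, for the whole second after the job is handed in: Every plate present lies level and still in one stack on the bed, centred within 12 mm, square within 0.15 rad; the gauge foot rests on the stack, reading 18 mm per plate (+3/-5 mm); the valve is at 15 degrees per plate (45, 60 or 75) within 0.09 rad (all of step 2 and ((value of joint gauge between 0.049 and 0.057 m and (z of gauge_foot in the frame of plate_a between -0.014 and 0.014 m or z of gauge_foot in the frame of plate_b between -0.014 and 0.014 m or z of gauge_foot in the frame of plate_c between -0.014 and 0.014 m or z of gauge_foot in the frame of plate_d between -0.014 and 0.014 m or z of gauge_foot in the frame of plate_e between -0.014 and 0.014 m) and value of joint valve between 0.6954 and 0.8754 rad) or (value of joint gauge between 0.067 and 0.075 m and (z of gauge_foot in the frame of plate_a between -0.014 and 0.014 m or z of gauge_foot in the frame of plate_b between -0.014 and 0.014 m or z of gauge_foot in the frame of plate_c between -0.014 and 0.014 m or z of gauge_foot in the frame of plate_d between -0.014 and 0.014 m or z of gauge_foot in the frame of plate_e between -0.014 and 0.014 m) and value of joint valve between 0.9572 and 1.1372 rad) or (value of joint gauge between 0.085 and 0.093 m and (z of gauge_foot in the frame of plate_a between -0.014 and 0.014 m or z of gauge_foot in the frame of plate_b between -0.014 and 0.014 m or z of gauge_foot in the frame of plate_c between -0.014 and 0.014 m or z of gauge_foot in the frame of plate_d between -0.014 and 0.014 m or z of gauge_foot in the frame of plate_e between -0.014 and 0.014 m) and value of joint valve between 1.219 and 1.399 rad)) and velocity of joint gauge between -0.02 and 0.02 m/s); the robot touches nothing.
It fails at once if the cup 1 is moved more than 30 mm (distance of cup_1 from where it was at the start of the episode above 0.03 m).
It fails at once if the cup 2 is moved more than 30 mm (distance of cup_2 from where it was at the start of the episode above 0.03 m).
It fails at once if the pot lid is moved more than 30 mm (distance of pot_lid from where it was at the start of the episode above 0.03 m).
It fails at once if the stick is moved more than 30 mm (distance of stick from where it was at the start of the episode above 0.03 m).
Of plate_a, plate_b, plate_c, plate_d, plate_e only 3 to 5 are there at a start; the rules pass over those that are not, and their reading is None.
At some moment in a run one of plate_a, plate_b, plate_c, plate_d, plate_e may be knocked a few centimetres aside while the robot is not near it.
Once in a run the grip may slacken for a moment while it holds something.
It also fails if it takes over 210 s, if anything falls off the work surface, if the arm or the gripper's body presses on something with over 40 N, if the wrist force passes 120 N, or if a joint passes its speed limit or range.

## Working session

There is one attempt and no reset: what is moved stays moved. The work goes in short steps, Python scripts to look and compute and a tool call to move; the robot and the scene stay as the last step left them, time stands still between calls to the robot, and variables do not carry over. Pictures are saved under pics/ and viewed, about 12 in all and at most 16, crops included, and the job is handed in when it is done.

Besides the shell and the picture viewer there is one more tool, called after "Request:" as name(argument=value, ...) on one line, values as JSON. drive_tool: Moves the arm, as the interface text tells. Its arguments: {"type":"object","properties":{"targets":{"type":"array","items":{"type":"array","items":{"type":"number"}}},"claw":{"type":"number"},"force":{"type":"number"}},"required":["targets"]}

```bash
ls; mkdir -p pics; cat > h.py <<'E'
import numpy as np, cv2
from rig import observe, get_image, get_calibration, finish_job
def cam(n):
    c=get_calibration(n); R=cv2.Rodrigues(np.array(c['rvec'],float))[0]
    return np.array(c['intrinsics'],float),R,np.array(c['tvec'],float).ravel()
def ray(n,px,z):
    K,R,t=cam(n); o=-R.T@t; d=R.T@np.linalg.inv(K)@np.array([px[0],px[1],1.]); return o+d*(z-o[2])/d[2]
def proj(n,p):
    K,R,t=cam(n); q=K@(R@np.array(p,float)+t); return q[:2]/q[2]
def snap(n,name):
    im=get_image(n); cv2.imwrite(f'pics/{name}.png',im[:,:,::-1]); return im
E
python3 - <<'E'
from h import *
for n in('top','side'):
    snap(n,n+'0'); K,R,t=cam(n); print(n,K[0,0],-R.T@t,R[2])
s=observe(); print(s)
E
```

```text
pics
top 513.1751246940805 [0.26626035 0.06825914 1.44000164] [ 0.17790169  0.00602165 -0.98402984]
side 475.1982136029899 [0.31420207 1.00421659 0.86595994] [ 0.16554727 -0.76736345 -0.61947352]
{'t': 0.1, 'q': array([-1.43099749e+00,  3.42618301e-01,  1.52488941e+00, -2.32129810e-05,
        1.27540899e+00, -1.45993891e-01]), 'dq': array([-1.50046763e-03, -1.13948693e-03, -2.12088140e-03,  6.93085536e-04,
       -1.26668793e-03, -4.66456160e-05]), 'joint_efforts': array([ 9.59338722e-04, -4.34448123e+01, -2.46492201e+01, -1.53302185e-04,
        4.62869517e-03, -2.05418104e-06]), 'eef_pos': array([ 0.14797591, -0.50335332,  0.23072469]), 'tool_rot': array([-3.14027946e+00, -1.70654553e-04,  2.85799386e-01]), 'contact_force': array([ 0.08580086, -0.07149691,  0.17063696]), 'wrist_torque': array([-0.0142134 , -0.02885429,  0.05931507]), 'opening': 0.9989938938121723}
```

View pics/top0.png

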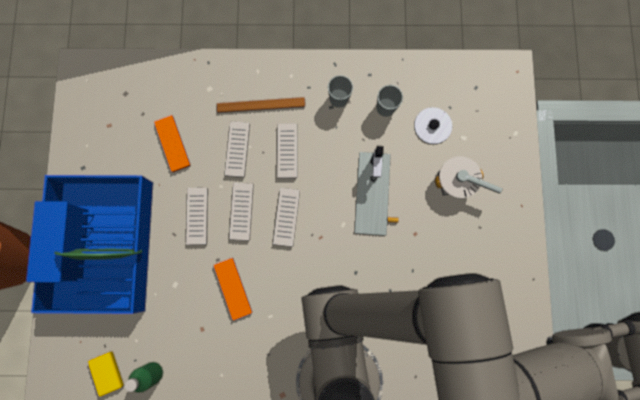

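View pics/side0.png

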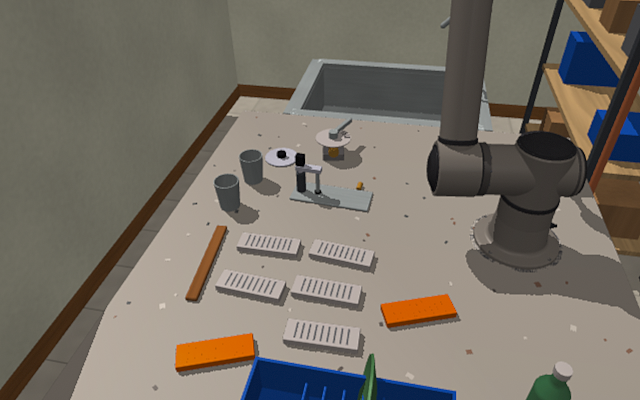

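Top view: five white plates at (237,150), (287,151), (196,216), (241,212) and (286,218). Orange look-alikes are at (172,144) and (233,289), and they're excluded by colour. The bed is near (373,195), with the gauge grip at (378,152) and the valve at (462,178), its handle pointing right. Next I'll measure these and enlarge the filter and valve.

```bash
cat >> h.py <<'E'
def plates(n='top',z=0.018,im=None,roi=(170,320,110,260)):
    im=get_image(n) if im is None else im
    hsv=cv2.cvtColor(im,cv2.COLOR_RGB2HSV).astype(int)
    m=((hsv[...,2]>185)&(hsv[...,1]<28)).astype(np.uint8)
    a=np.zeros_like(m);a[roi[2]:roi[3],roi[0]:roi[1]]=m[roi[2]:roi[3],roi[0]:roi[1]]
    a=cv2.morphologyEx(a,cv2.MORPH_CLOSE,np.ones((5,5)))
    a=cv2.morphologyEx(a,cv2.MORPH_OPEN,np.ones((5,5)))
    out=[]
    for c in cv2.findContours(a,cv2.RETR_EXTERNAL,cv2.CHAIN_APPROX_NONE)[0]:
        if cv2.contourArea(c)<200: continue
        w=np.array([ray(n,p[0],z)[:2]*1000 for p in c],np.float32)
        (cx,cy),(w1,h1),an=cv2.minAreaRect(w)
        if w1<h1: an+=90;w1,h1=h1,w1
        an=(an+90)%180-90
        M=cv2.moments(w.reshape(-1,1,2)); 
        out.append((round(M['m10']/M['m00'],1),round(M['m01']/M['m00'],1),round(float(w1)),round(float(h1)),round(an,1),c.reshape(-1,2).mean(0).round()))
    return out
E
python3 - <<'E'
from h import *
im=cv2.imread('pics/top0.png')[:,:,::-1].copy()
print(im[140:146,237], im[190,320])
for p in plates(im=im): print(p)
c=im[120:260,330:530]; cv2.imwrite('pics/c1.png',cv2.resize(c[:,:,::-1],(800,560),interpolation=cv2.INTER_CUBIC))
s=cv2.imread('pics/side0.png')[100:220,220:400]; cv2.imwrite('pics/c2.png',cv2.resize(s,(800,533),interpolation=cv2.INTER_CUBIC))
E
```

```text
[[183 172 166]
 [197 189 180]
 [182 175 167]
 [154 150 145]
 [156 150 145]
 [186 178 170]] [182 175 159]
(442.2, 146.7, 156, 51, -6.4, array([286., 216.]))
(444.6, 398.3, 153, 49, 1.6, array([196., 215.]))
(457.0, 273.9, 155, 50, -2.0, array([241., 210.]))
(634.7, 146.4, 153, 51, 0.3, array([287., 149.]))
(637.6, 291.4, 155, 51, -2.9, array([237., 148.]))
```

View pics/c1.png

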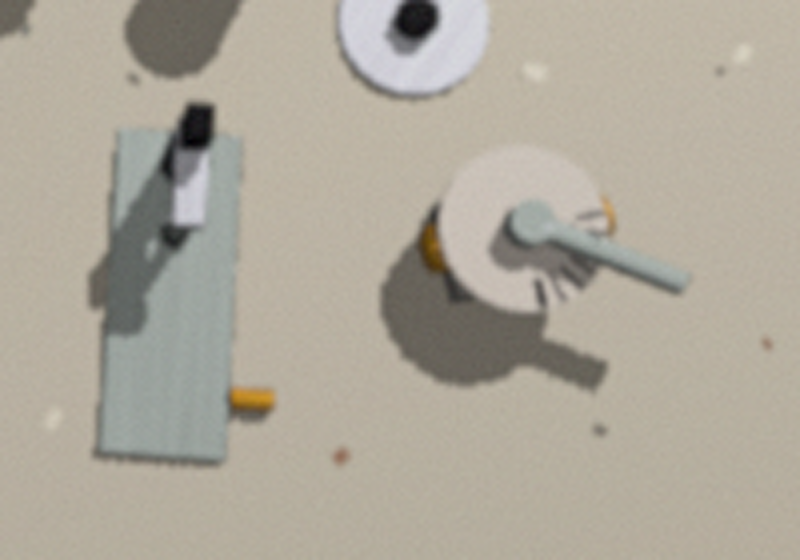

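View pics/c2.png

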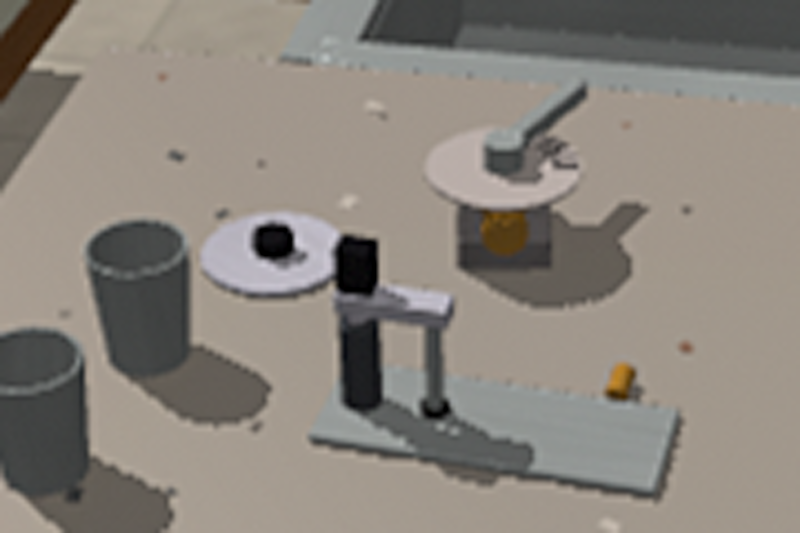

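```bash
python3 - <<'E'
from h import *
f=lambda p,z:(ray('top',(p[0]/4+330-.375,p[1]/4+120-.375),z)*1000).round(1)
B=[f(p,.008) for p in[(117,130),(242,135),(224,461),(98,455)]]
print('bed corners',B); a=(B[0]+B[1])/2;b=(B[2]+B[3])/2; print('len',np.linalg.norm(a-b),'w',np.linalg.norm(B[0]-B[1]),np.linalg.norm(B[2]-B[3]))
u=(a-b)/np.linalg.norm(a-b); y=np.degrees(np.arctan2(u[1],u[0])); c=(a+b)/2-22.5*u; print('bedyaw',y,'centre',c,'tube',c+115*u)
for z in(.134,.15,.165,.18,.194): print('grip',z,f((199,108),z), f((199,122),z))
h=f((535,222),.086);t=f((687,283),.086); print('hub',h,'tip',t,np.linalg.norm(t-h),np.degrees(np.arctan2(*(t-h)[1::-1])))
d=f((523,228),.063); print('dial c',d)
for p in[(541,292),(563,288),(578,270),(595,215),(604,212)]:
  q=f(p,.063)-f((523,228),.063); print(p,np.linalg.norm(q),np.degrees(np.arctan2(q[1],q[0])))
print('pipe',f((431,245),.042),f((613,215),.042))
g=lambda p,z:(ray('side',(p[0]/(800/180)+220-.4,p[1]/(533/120)+100-.4),z)*1000).round(1)
print('foot side', [g((434,412),z) for z in(.008,.015,.02,.03)])
print('hub side',g((503,138),.086))
E
```

```text
bed corners [array([628.6, -58.4,   8. ]), array([ 625.4, -148. ,    8. ]), array([ 391.7, -130.5,    8. ]), array([395.3, -42.8,   8. ])]
len 234.08578021742372 w 89.65712464718015 87.77385715576136
bedyaw -4.054227090940961 centre [487.80630438 -93.33423699   8.        ] tube [ 602.51852643 -101.46480348    8.        ]
grip 0.134 [ 611.9 -101.2  134. ] [ 602.4 -101.   134. ]
grip 0.15 [607.6 -99.1 150. ] [598.3 -98.9 150. ]
grip 0.165 [603.6 -97.1 165. ] [594.4 -97.  165. ]
grip 0.18 [599.7 -95.2 180. ] [590.6 -95.  180. ]
grip 0.194 [596.  -93.4 194. ] [587.  -93.2 194. ]
hub [ 546.7 -331.7   86. ] tip [ 505.6 -431.3   86. ] 107.74678649500414 -112.42352121625004
dial c [ 547.2 -330.2   63. ]
(541, 292) 45.45910249883961 -167.03372406950493
(563, 288) 48.551930960570495 -148.7326657037968
(578, 270) 46.22769732530488 -128.85337434035333
(595, 215) 50.36606000075844 -79.35938029758947
(604, 212) 56.972712766727206 -78.354777635032
pipe [ 539.1 -272.    42. ] [ 561. -399.   42.]
foot side [array([553.6, -99.2,   8. ]), array([551.6, -90.2,  15. ]), array([550.2, -83.8,  20. ]), array([547.4, -70.9,  30. ])]
hub side [ 548.5 -333.4   86. ]
```

Plan: grip the handle bar, turn it clockwise to the stop, and open it the same way later. The frame yaw from the pipe and ticks is about 11°, which puts the handle about 56° open. Next is a small row planner.

```bash
cat > plan.py <<'E'
import sys,json
from h import *
from scipy.spatial.transform import Rotation as Ro
# args: x,y,z(mm),yaw(deg)[,step mm] per waypoint ; rounds rows with error feedback
def plan(wps,start=None):
    s=observe()
    p=np.array(s['eef_pos'])*1000; R=Ro.from_euler('xyz',s['tool_rot'])
    if start is not None: p=np.array(start[:3],float); R=Ro.from_euler('xyz',[np.pi,0,np.radians(start[3])])
    rows=[]
    for w in wps:
        step=w[4] if len(w)>4 else 30
        G=Ro.from_euler('xyz',[np.pi,0,np.radians(w[3])]); T=np.array(w[:3],float)
        n=int(max(np.ceil(np.linalg.norm(T-p)/step),np.ceil(np.linalg.norm((R.inv()*G).as_rotvec())/.12),1))
        for i in range(n):
            k=n-i
            v=np.round(R.inv().apply((T-p)/k)*2)/2; r=np.round((R.inv()*G).as_rotvec()/k,2)
            p=p+R.apply(v); R=R*Ro.from_rotvec(r); rows.append([*(v+0.),*(r+0.)])
    print('end',p.round(1),R.as_euler('xyz',degrees=True).round(1),'n',len(rows))
    print(json.dumps([[int(a) if a==int(a) else round(float(a),2) for a in r] for r in rows]).replace(' ',''))
if __name__=='__main__': plan([[float(v) for v in a.split(',')] for a in sys.argv[1:]])
E
python3 plan.py 512,-416,160,67.6,40 512,-416,62,67.6
```

```text
end [ 511.8 -416.    61.8] [-1.80e+02 -1.00e-01  6.74e+01] n 14
[[37.5,2,7,0,0,-0.09],[37,5,7,0,0,-0.09],[36.5,8.5,7,0,0,-0.09],[35.5,12,7,0,0,-0.09],[34.5,15,7,0,0,-0.09],[33,18,7,0,0,-0.09],[31,21,7,0,0,-0.09],[29,23.5,7.5,0,0,-0.09],[27,26,7,0,0,-0.09],[24,28,7.5,0,0,-0.08],[0,0,24.5,0,0,0],[0,0,24.5,0,0,0],[0,0,24.5,0,0,0],[0,0,24.5,0,0,0]]
```

Request:
drive_tool(targets=[[37.5,2,7,0,0,-0.09],[37,5,7,0,0,-0.09],[36.5,8.5,7,0,0,-0.09],[35.5,12,7,0,0,-0.09],[34.5,15,7,0,0,-0.09],[33,18,7,0,0,-0.09],[31,21,7,0,0,-0.09],[29,23.5,7.5,0,0,-0.09],[27,26,7,0,0,-0.09],[24,28,7.5,0,0,-0.08],[0,0,0,0,0,0],[0,0,0,0,0,0]], claw=0)

```text
t: 1.3
eef_pos: [0.5121, -0.4158, 0.1591]
tool_rot: [-3.14, -0.0, 1.177]
contact_force: [-0.0, -0.7, 0.8]
opening: 1.004
```

Request:
drive_tool(targets=[[0,0,24,0,0,0],[0,0,24,0,0,0],[0,0,24,0,0,0],[0,0,25,0,0,0],[0,0,0,0,0,0],[0,0,0,0,0,0]])

```text
t: 1.9
eef_pos: [0.5111, -0.4173, 0.0639]
tool_rot: [-3.141, 0.0, 1.174]
contact_force: [-0.9, -0.0, -0.2]
opening: 0.998
```

Request:
drive_tool(targets=[[0,0,0,0,0,0],[0,0,0,0,0,0],[0,0,0,0,0,0],[0,0,0,0,0,0],[0,0,0,0,0,0],[0,0,0,0,0,0],[0,0,0,0,0,0],[0,0,0,0,0,0]], claw=255, force=25)

```text
t: 2.7
eef_pos: [0.512, -0.4167, 0.0637]
tool_rot: [3.141, 0.0, 1.176]
contact_force: [-1.4, 1.4, 4.4]
opening: 0.17
```

```bash
cat > arc.py <<'E'
import sys
from plan import *
# arc about valve axis: from ang0 to ang1 (world handle deg), radius
a0,a1,r,z,n=map(float,sys.argv[1:6]); A=np.array([547,-331.7])
f=lambda a:[*(A+r*np.array([np.cos(np.radians(a)),np.sin(np.radians(a))])),z,a+180,99]
plan([f(a0+(a1-a0)*(i+1)/n) for i in range(int(n))])
E
python3 arc.py -112.6 -170 92 62 16
```

```text
end [ 456.2 -347.7   62.2] [180.   -0.   10.1] n 16
[[0,-6,1.5,0,0,0.06],[0,-6,0,0,0,0.06],[0.5,-5.5,0,0,0,0.07],[0,-6,0,0,0,0.06],[0.5,-5.5,0,0,0,0.06],[0,-6,0,0,0,0.07],[0,-5.5,0,0,0,0.06],[0.5,-6,0,0,0,0.06],[0,-5.5,0,0,0,0.06],[0,-6,0,0,0,0.07],[0.5,-5.5,0,0,0,0.06],[0,-6,0,0,0,0.06],[0,-5.5,0,0,0,0.06],[0.5,-6,0,0,0,0.07],[0,-5.5,0,0,0,0.06],[0,-6,0,0,0,0.06]]
```

Request:
drive_tool(targets=[[0,-6,0,0,0,0.06],[0,-6,0,0,0,0.06],[0.5,-5.5,0,0,0,0.07],[0,-6,0,0,0,0.06],[0.5,-5.5,0,0,0,0.06],[0,-6,0,0,0,0.07],[0,-5.5,0,0,0,0.06],[0.5,-6,0,0,0,0.06],[0,-5.5,0,0,0,0.06],[0,-6,0,0,0,0.07],[0.5,-5.5,0,0,0,0.06],[0,-6,0,0,0,0.06],[0,-5.5,0,0,0,0.06],[0.5,-6,0,0,0,0.07],[0,0,0,0,0,0],[0,0,0,0,0,0]])

```text
t: 4.3
eef_pos: [0.4587, -0.3583, 0.0637]
tool_rot: [-3.141, 0.001, 0.296]
contact_force: [-4.1, 3.0, 5.7]
opening: 0.168
```

Request:
drive_tool(targets=[[0,-5,0,0,0,0.06],[0,-5,0,0,0,0.05],[0,0,0,0,0,0]])

```text
t: 4.6
eef_pos: [0.4563, -0.3488, 0.0637]
tool_rot: [3.141, 0.0, 0.186]
contact_force: [-3.6, 1.4, 6.3]
opening: 0.167
```

Request:
drive_tool(targets=[[0,-3,0,0,0,0.03],[0,0,0,0,0,0],[0,0,0,0,0,0]])

```text
t: 4.9
eef_pos: [0.4563, -0.3486, 0.0638]
tool_rot: [3.137, -0.0, 0.159]
contact_force: [-1.2, -7.8, 1.4]
opening: 0.166
```

Request:
drive_tool(targets=[[0,1.5,0,0,0,0],[0,0,0,0,0,0],[0,0,0,0,0,0],[0,0,0,0,0,0],[0,0,-30,0,0,0],[0,0,-35,0,0,0],[0,0,-35,0,0,0],[0,0,-20,0,0,0]], claw=0)

```text
t: 5.7
eef_pos: [0.4569, -0.348, 0.1862]
tool_rot: [3.139, -0.002, 0.156]
contact_force: [-0.5, -0.8, -0.8]
opening: 1.001
```

```bash
python3 plan.py 602,-101,180,-4,40 602,-101,106,-4,20; python3 - <<'E'
from h import *
im=snap('top','t1'); cv2.imwrite('pics/c3.png',cv2.resize(im[120:260,330:530,::-1],(800,560),interpolation=cv2.INTER_CUBIC))
for p in plates(im=im): print(p)
E
```

```text
end [ 601.7 -101.2  106. ] [179.9  -0.2  -4.2] n 12
[[22.5,-27.5,1,0,0,0.03],[22,-28.5,0.5,0,0,0.03],[21,-29,1,0,0,0.03],[20,-29.5,0.5,0,0,0.03],[19.5,-30,1,0,0,0.03],[18.5,-31,0.5,0,0,0.03],[17.5,-31.5,1,0,0,0.02],[16.5,-31.5,0.5,0,0,0.03],[0,0,18.5,0,0,0],[0,0,18.5,0,0,0],[0,0,18.5,0,0,0],[-0.5,0,18.5,0,0,0]]
(442.2, 146.9, 158, 54, -6.0, array([286., 216.]))
(442.7, 398.2, 155, 53, 1.1, array([196., 216.]))
(457.3, 274.0, 157, 54, -1.8, array([241., 211.]))
(633.6, 147.5, 156, 52, 0.7, array([287., 150.]))
(636.9, 291.1, 158, 54, -3.8, array([237., 148.]))
```

View pics/c3.png

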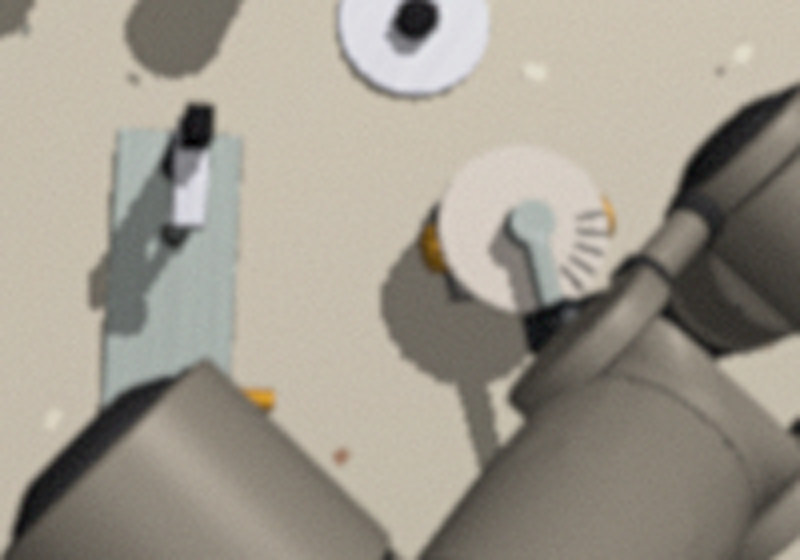

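The handle now covers the thick 0 tick (crop 541,292) and it pushed against the stop, so the valve is shut. Now the gauge.

Request:
drive_tool(targets=[[22.5,-27.5,1,0,0,0.03],[22,-28.5,0.5,0,0,0.03],[21,-29,1,0,0,0.03],[20,-29.5,0.5,0,0,0.03],[19.5,-30,1,0,0,0.03],[18.5,-31,0.5,0,0,0.03],[17.5,-31.5,1,0,0,0.02],[16.5,-31.5,0.5,0,0,0.03],[0,0,0,0,0,0],[0,0,18,0,0,0],[0,0,18,0,0,0],[0,0,18,0,0,0],[0,0,19,0,0,0],[0,0,0,0,0,0],[0,0,0,0,0,0]])

```text
t: 7.25
eef_pos: [0.6011, -0.1011, 0.1042]
tool_rot: [-3.142, 0.001, -0.074]
contact_force: [-0.1, -0.0, 0.4]
opening: 1.001
```

Request:
drive_tool(targets=[[0,0,0,0,0,0],[0,0,0,0,0,0],[0,0,0,0,0,0],[0,0,0,0,0,0],[0,0,0,0,0,0],[0,0,0,0,0,0],[0,0,0,0,0,0],[0,0,0,0,0,0]], claw=255, force=40)

```text
t: 8.05
eef_pos: [0.6015, -0.1019, 0.1048]
tool_rot: [3.14, -0.001, -0.074]
contact_force: [-0.2, -4.1, 0.5]
opening: 0.222
```

Request:
drive_tool(targets=[[0,0,-13,0,0,0],[0,0,-13,0,0,0],[0,0,-13,0,0,0],[0,0,-13,0,0,0],[0,0,-13,0,0,0],[0,0,-13,0,0,0],[0,0,-13,0,0,0],[0,0,-13,0,0,0],[0,0,-13,0,0,0],[0,0,-13,0,0,0],[0,0,0,0,0,0],[0,0,0,0,0,0]])

```text
t: 9.25
eef_pos: [0.6015, -0.1019, 0.235]
tool_rot: [3.139, -0.001, -0.075]
contact_force: [-0.5, -5.5, 1.3]
opening: 0.229
```

Request:
drive_tool(targets=[[0,0,0,0,0,0],[0,0,0,0,0,0],[0,0,0,0,0,0],[0,0,0,0,0,0],[0,0,0,0,0,0],[0,0,-20,0,0,0],[0,0,-30,0,0,0],[0,-40,0,0,0,0],[0,-40,0,0,0,0],[0,-40,0,0,0,0],[0,0,0,0,0,0]], claw=0)

```text
t: 10.35
eef_pos: [0.6102, 0.0238, 0.2844]
tool_rot: [-3.14, -0.0, -0.069]
contact_force: [1.0, -1.0, -0.5]
opening: 0.997
```

```bash
python3 - <<'E'
from h import *
im=snap('top','t2');sd=snap('side','s2')
for p in plates(im=im): print(p)
o=np.zeros((533,1,3),np.uint8)
cv2.imwrite('pics/c4.png',cv2.resize(sd[60:240,220:460,::-1],(800,600)))
E
python3 plan.py 622,147,120,0.7,40 622,147,0,0.7,30
```

```text
(456.0, 146.2, 133, 52, -5.9, array([286., 211.]))
(443.1, 398.7, 155, 51, 2.5, array([196., 215.]))
(457.6, 274.0, 156, 54, -1.8, array([241., 211.]))
(634.8, 148.0, 156, 52, 0.7, array([287., 149.]))
(637.9, 291.5, 159, 53, -3.8, array([237., 148.]))
end [6.219e+02 1.468e+02 2.000e-01] [180.    0.    0.5] n 11
[[0.5,-21.5,27.5,0,0,-0.01],[0.5,-21,27.5,0,0,-0.01],[1,-21.5,27.5,0,0,-0.02],[1.5,-21,27,0,0,-0.01],[1.5,-21.5,27.5,0,0,-0.02],[1.5,-21,27,0,0,-0.01],[0,0,24,0,0,0],[0,0,24,0,0,0],[0,0,24,0,0,0],[0,0,24,0,0,0],[0,0,24,0,0,0]]
```

View pics/c4.png

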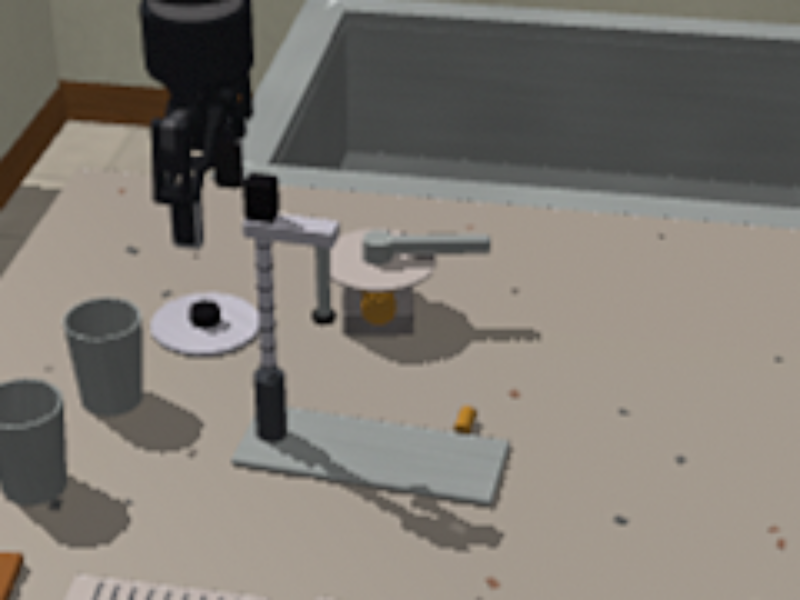

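The gauge stays up (foot at crop 322,316) and the valve is shut. Fetching plate 1.

Request:
drive_tool(targets=[[0.5,-21.5,27.5,0,0,-0.01],[0.5,-21,27.5,0,0,-0.01],[1,-21.5,27.5,0,0,-0.02],[1.5,-21,27,0,0,-0.01],[1.5,-21.5,27.5,0,0,-0.02],[1.5,-21,27,0,0,-0.01],[0,0,24,0,0,0],[0,0,24,0,0,0],[0,0,24,0,0,0],[0,0,24,0,0,0],[0,0,20,0,0,0],[0,0,0,0,0,0],[0,0,0,0,0,0]])

```text
t: 11.75
eef_pos: [0.6226, 0.1451, 0.0044]
tool_rot: [3.141, 0.0, 0.004]
contact_force: [-0.6, -0.1, 0.5]
opening: 0.998
```

Request:
drive_tool(targets=[[0,0,0,0,0,0],[0,0,0,0,0,0],[0,0,0,0,0,0],[0,0,0,0,0,0],[0,0,0,0,0,0],[0,0,0,0,0,0]], claw=255, force=60)

```text
t: 12.35
eef_pos: [0.6233, 0.1461, 0.0062]
tool_rot: [-3.142, -0.003, 0.006]
contact_force: [-0.9, -0.8, 5.8]
opening: 0.633
```

Request:
drive_tool(targets=[[0,0,-14,0,0,0],[0,0,-20,0,0,0],[0,0,-25,0,0,0],[0,0,-30,0,0,0],[0,0,-11,0,0,0],[0,0,0,0,0,0]])

```text
t: 12.95
eef_pos: [0.6233, 0.1463, 0.1066]
tool_rot: [-3.141, -0.004, 0.006]
contact_force: [0.1, -0.8, -2.1]
opening: 0.636
```

```bash
python3 plan.py 430,-30,100,-4,40 ; python3 - <<'E'
from plan import *
# bed target with grasp offset -12
c=np.array([487.8,-93.3]);u=np.array([np.cos(np.radians(-4)),np.sin(np.radians(-4))])
print((c-12*u).round(1))
plan([[475.8,-92.5,100,-4,25],[475.8,-92.5,16,-4,14]],[430,-30,100,-4])
E
```

```text
end [430.  -30.1 100.2] [-180.    -0.2   -4.2] n 7
[[-28,25,1,0,0,0.01],[-27.5,25.5,1,0,0,0.01],[-27,25.5,0.5,0,0,0.01],[-27,26,1,0,0,0.01],[-26.5,26,0.5,0,0,0.01],[-26.5,26.5,1,0,0,0.01],[-26.5,26.5,0.5,0,0,0.02]]
[475.8 -92.5]
end [475.8 -92.3  16. ] [180.   0.  -4.] n 11
[[12.5,15,0,0,0,0],[12.5,14.5,0,0,0,0],[12.5,15,0,0,0,0],[12.5,14.5,0,0,0,0],[0,0,12,0,0,0],[0,0,12,0,0,0],[0,0,12,0,0,0],[0,0,12,0,0,0],[0,0,12,0,0,0],[0,0,12,0,0,0],[0,0,12,0,0,0]]
```

Request:
drive_tool(targets=[[-28,25,1,0,0,0.01],[-27.5,25.5,1,0,0,0.01],[-27,25.5,0.5,0,0,0.01],[-27,26,1,0,0,0.01],[-26.5,26,0.5,0,0,0.01],[-26.5,26.5,1,0,0,0.01],[-26.5,26.5,0.5,0,0,0.02],[12.5,15,0,0,0,0],[12.5,14.5,0,0,0,0],[12.5,15,0,0,0,0],[12.5,14.5,0,0,0,0],[0,0,15,0,0,0],[0,0,15,0,0,0],[0,0,15,0,0,0],[0,0,0,0,0,0],[0,0,0,0,0,0]])

```text
t: 14.55
eef_pos: [0.4737, -0.0926, 0.0531]
tool_rot: [-3.141, 0.002, -0.074]
contact_force: [0.6, 0.8, -2.1]
opening: 0.633
```

```bash
python3 plan.py 476.3,-92.5,16,-4,12; python3 - <<'E'
from h import *
im=snap('side','s3')
im=snap('top','t3'); 
for p in plates(im=im): print(p)
E
```

```text
end [476.1 -92.7  16.1] [-1.8e+02  1.0e-01 -4.3e+00] n 4
[[0.5,0,9.5,0,0,0],[0.5,0,9,0,0,0],[1,0,9.5,0,0,0],[0.5,0,9,0,0,0]]
(482.8, 142.4, 77, 53, -4.9, array([288., 202.]))
(443.7, 398.6, 154, 51, 2.5, array([196., 215.]))
(457.3, 274.2, 156, 52, -2.3, array([241., 211.]))
(637.4, 291.9, 158, 53, -4.3, array([236., 148.]))
```

Request:
drive_tool(targets=[[1,0,12,0,0,0],[1,0,12,0,0,0],[0.5,0,9,0,0,0],[0,0,5,0,0,0],[0,0,0,0,0,0],[0,0,0,0,0,0]])

```text
t: 15.25
eef_pos: [0.4768, -0.093, 0.0157]
tool_rot: [3.142, 0.0, -0.074]
contact_force: [-0.6, -0.1, -1.4]
opening: 0.634
```

Request:
drive_tool(targets=[[0,0,0,0,0,0],[0,0,0,0,0,0],[0,0,0,0,0,0],[0,0,0,0,0,0],[0,0,-20,0,0,0],[0,0,-30,0,0,0],[0,0,-35,0,0,0],[-30,-30,0,0,0,0],[-30,-30,0,0,0,0]], claw=0)

```text
t: 16.15
eef_pos: [0.4218, -0.0287, 0.1018]
tool_rot: [3.141, -0.003, -0.076]
contact_force: [0.5, 0.1, 0.7]
opening: 1.0
```

```bash
python3 - <<'E'
from h import *
im=snap('side','s4'); snap('top','t4')
cv2.imwrite('pics/c5.png',cv2.resize(im[100:300,220:480,::-1],(780,600)))
print(observe()['eef_pos'])
E
python3 plan.py 431,147.5,100,-6,40 431,147.5,7,-6,25
```

```text
[ 0.41720992 -0.02573831  0.10067244]
end [431.1 147.3   6.9] [-179.9    0.2   -5.8] n 9
[[0.5,-35,0,0,0,0.01],[0,-34.5,0,0,0,0.01],[-0.5,-35,0.5,0,0,0],[-0.5,-34.5,0,0,0,0.01],[-1,-35,0.5,0,0,0],[0,0,23,0,0,0],[0,0,23.5,0,0,0],[0,0,23,0,0,0],[0.5,0.5,23.5,0,0,0]]
```

View pics/c5.png

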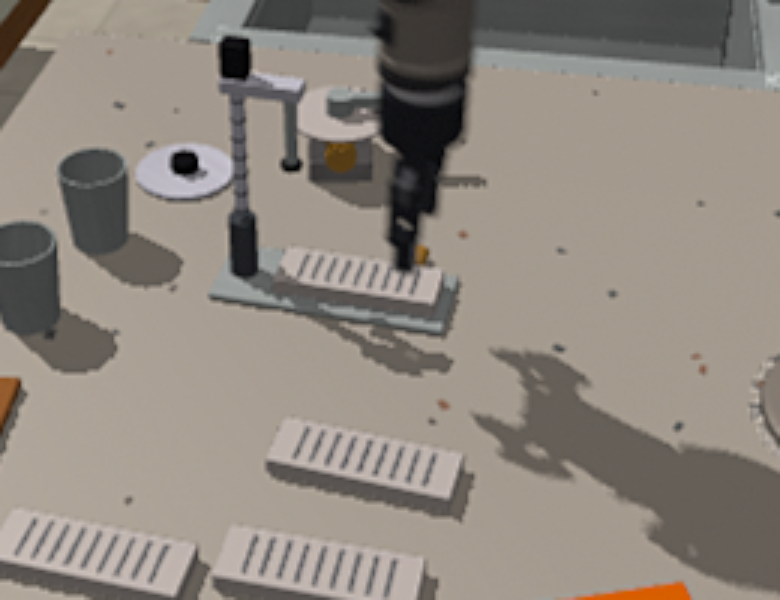

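Plate 1 lies on the bed (crop 360,275), squarely under the foot. Next is the plate at (442,147).

Request:
drive_tool(targets=[[0.5,-35,0,0,0,0.01],[0,-34.5,0,0,0,0.01],[-0.5,-35,0.5,0,0,0],[-0.5,-34.5,0,0,0,0.01],[-1,-35,0.5,0,0,0],[0,0,0,0,0,0],[0,0,23,0,0,0],[0,0,23.5,0,0,0],[0,0,23,0,0,0],[0.5,0.5,22.5,0,0,0],[0,0,0,0,0,0]])

```text
t: 17.35
eef_pos: [0.4346, 0.1432, 0.0057]
tool_rot: [3.14, 0.005, -0.105]
contact_force: [-0.3, -1.1, 0.3]
opening: 0.999
```

Request:
drive_tool(targets=[[0,0,0,0,0,0],[0,0,0,0,0,0],[0,0,0,0,0,0],[0,0,0,0,0,0],[0,0,0,0,0,0],[0,0,0,0,0,0]], claw=255)

```text
t: 17.95
eef_pos: [0.4371, 0.1442, 0.0095]
tool_rot: [-3.141, -0.003, -0.104]
contact_force: [-0.8, -1.2, 7.0]
opening: 0.629
```

Request:
drive_tool(targets=[[0,0,-14,0,0,0],[0,0,-20,0,0,0],[0,0,-25,0,0,0],[0,0,-25,0,0,0],[0,0,-9,0,0,0],[0,0,0,0,0,0]])

```text
t: 18.55
eef_pos: [0.437, 0.1443, 0.1023]
tool_rot: [-3.141, -0.004, -0.104]
contact_force: [-0.5, 0.9, -2.4]
opening: 0.623
```

```bash
python3 plan.py 425,-30,100,-4,35 475.8,-92.5,100,-4,25 475.8,-92.5,60,-4,15
```

```text
end [475.8 -92.7  59.8] [-180.    -0.2   -4.2] n 12
[[1,35,0.5,0,0,-0.01],[1,35,0.5,0,0,-0.01],[0.5,35,0.5,0,0,0],[0.5,35,0.5,0,0,-0.01],[0.5,34.5,0,0,0,0],[14,14.5,0,0,0,0],[13.5,14.5,0,0,0,0],[14,15,0,0,0,0],[13.5,14.5,0.5,0,0,0],[0,0,13.5,0,0,0],[0,0,13,0,0,0],[0,0.5,13.5,0,0,0]]
```

Request:
drive_tool(targets=[[1,35,0.5,0,0,-0.01],[1,35,0.5,0,0,-0.01],[0.5,35,0.5,0,0,0],[0.5,35,0.5,0,0,-0.01],[0.5,34.5,0,0,0,0],[14,14.5,0,0,0,0],[14,14.5,0,0,0,0],[14,15,0,0,0,0],[14,14.5,0,0,0,0],[4,0,13.5,0,0,0],[0,0,13,0,0,0],[0,0.5,13.5,0,0,0],[0,0,0,0,0,0],[0,0,0,0,0,0],[0,0,0,0,0,0]])

```text
t: 20.05
eef_pos: [0.4796, -0.093, 0.0589]
tool_rot: [3.142, -0.0, -0.074]
contact_force: [-0.0, -0.5, -1.0]
opening: 0.625
```

```bash
python3 plan.py 482.4,-93,37,-4,9; python3 - <<'E'
from h import *
snap('side','s5')
E
```

```text
end [482.6 -93.2  36.9] [180.   -0.   -4.2] n 3
[[1,0,7.5,0,0,0],[1,0,7,0,0,0],[1,0,7.5,0,0,0]]
```

Request:
drive_tool(targets=[[1,0,7.5,0,0,0],[1,0,7,0,0,0],[1,0,7.5,0,0,0],[0,0,0,0,0,0],[0,0,0,0,0,0],[0,0,0,0,0,0]])

```text
t: 20.7
eef_pos: [0.4825, -0.0934, 0.0366]
tool_rot: [-3.142, 0.0, -0.074]
contact_force: [0.6, 0.8, -2.4]
opening: 0.624
```

Request:
drive_tool(targets=[[0,0,0,0,0,0],[0,0,0,0,0,0],[0,0,0,0,0,0],[0,0,0,0,0,0],[0,0,-20,0,0,0],[0,0,-30,0,0,0],[0,0,-20,0,0,0],[-30,-30,0,0,0,0],[-30,-30,0,0,0,0],[0,-35,0,0,0,0],[0,-35,0,0,0,0],[0,-35,0,0,0,0],[0,-35,0,0,0,0],[0,0,0,0,0,0],[0,0,0,0,0,0],[0,0,0,0,0,0]], claw=0)

```text
t: 22.3
eef_pos: [0.4375, 0.1099, 0.1067]
tool_rot: [3.141, 0.0, -0.075]
contact_force: [0.5, -0.5, 0.5]
opening: 1.001
```

```bash
python3 - <<'E'
from h import *
im=snap('top','t6'); sd=snap('side','s6')
for p in plates(im=im): print(p)
for p in plates(im=im,z=.044,roi=(350,395,130,245)): print('stack',p)
cv2.imwrite('pics/c6.png',np.hstack([cv2.resize(im[120:260,300:410,::-1],(393,500)),cv2.resize(sd[120:240,270:370,::-1],(400,500))]))
E
python3 plan.py 445,274,100,-2,40 445,274,8,-2,25
```

```text
(444.5, 398.2, 153, 49, 1.5, array([196., 215.]))
(457.7, 273.8, 155, 50, -2.1, array([241., 210.]))
(637.6, 291.4, 155, 51, -2.9, array([237., 148.]))
stack (485.0, -94.6, 154, 52, -4.2, array([374., 200.]))
end [444.8 273.9   8.2] [180.   0.  -2.] n 9
[[-1,-33,1.5,0,0,-0.01],[-0.5,-33,1.5,0,0,-0.01],[-0.5,-33,1,0,0,-0.01],[0,-33,1.5,0,0,-0.01],[0,-32.5,1,0,0,0],[0,0,23,0,0,0],[0,0,23,0,0,0],[0,0,23,0,0,0],[0,0,23,0,0,0]]
```

View pics/c6.png

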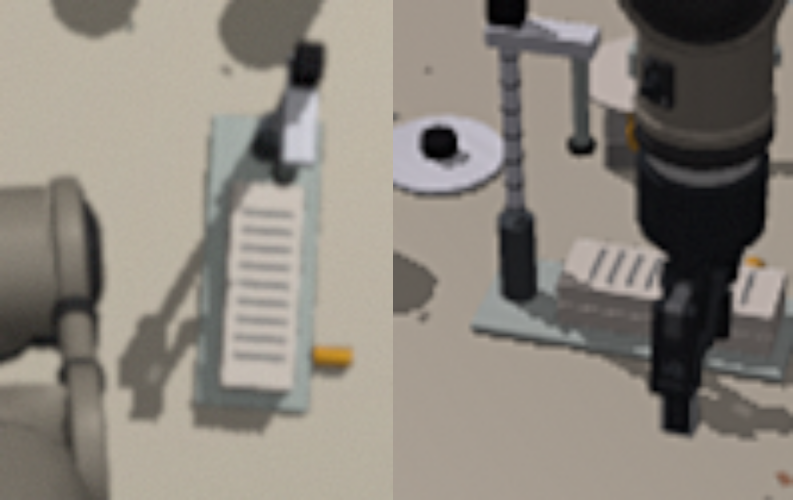

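Two plates are stacked squarely: the stack measures (485,-94.6) at yaw -4.2°, against the bed at (488,-93.3) and -4°. Plate 3 next.

Request:
drive_tool(targets=[[-1,-33,1.5,0,0,-0.01],[-0.5,-33,1.5,0,0,-0.01],[-0.5,-33,1,0,0,-0.01],[0,-33,1.5,0,0,-0.01],[0,-32.5,1,0,0,0],[0,0,0,0,0,0],[0,0,23,0,0,0],[0,0,23,0,0,0],[0,0,23,0,0,0],[0,0,22,0,0,0],[0,0,0,0,0,0],[0,0,0,0,0,0]])

```text
t: 23.6
eef_pos: [0.4448, 0.2738, 0.0095]
tool_rot: [3.141, 0.001, -0.036]
contact_force: [0.2, 0.3, -0.3]
opening: 1.001
```

Request:
drive_tool(targets=[[0,0,0,0,0,0],[0,0,0,0,0,0],[0,0,0,0,0,0],[0,0,0,0,0,0],[0,0,0,0,0,0],[0,0,0,0,0,0]], claw=255)

```text
t: 24.2
eef_pos: [0.4453, 0.2749, 0.0111]
tool_rot: [-3.141, -0.002, -0.034]
contact_force: [-1.4, -2.9, 9.5]
opening: 0.622
```

Request:
drive_tool(targets=[[0,0,-14,0,0,0],[0,0,-20,0,0,0],[0,0,-25,0,0,0],[0,0,-25,0,0,0],[0,0,-9,0,0,0],[0,0,0,0,0,0],[0,0,0,0,0,0],[0,0,0,0,0,0]])

```text
t: 25.0
eef_pos: [0.4438, 0.2744, 0.101]
tool_rot: [3.14, 0.002, -0.034]
contact_force: [-0.0, -0.1, -1.5]
opening: 0.621
```

```bash
python3 plan.py 425,-30,100,-4,35 477,-93,100,-4,25
```

```text
end [476.8 -93.1  99.8] [ 1.799e+02  1.000e-01 -4.300e+00] n 13
[[-1,34,0,0,0,0],[-1,34,0,0,0,0],[-1,34,0,0,0,0.01],[-0.5,34,0,0,0,0],[-0.5,34,0.5,0,0,0.01],[0,33.5,0,0,0,0],[-0.5,34,0.5,0,0,0.01],[0,33.5,0,0,0,0],[0,34,0.5,0,0,0.01],[14,14.5,0,0,0,0],[14,15,0,0,0,0],[14.5,14.5,0,0,0,0],[14,15,0,0,0,0]]
```

Request:
drive_tool(targets=[[-1,34,0,0,0,0],[-1,34,0,0,0,0],[-1,34,0,0,0,0.01],[-0.5,34,0,0,0,0],[-0.5,34,0.5,0,0,0.01],[0,33.5,0,0,0,0],[-0.5,34,0.5,0,0,0.01],[0,33.5,0,0,0,0],[0,34,0.5,0,0,0.01],[14,14.5,0,0,0,0],[14,15,0,0,0,0],[14,14.5,0,0,0,0],[13,15,0,0,0,0],[0,0,12,0,0,0],[0,0,12,0,0,0],[0,0,0,0,0,0],[0,0,0,0,0,0],[0,0,0,0,0,0]])

```text
t: 26.8
eef_pos: [0.4762, -0.0925, 0.077]
tool_rot: [3.141, -0.0, -0.074]
contact_force: [-0.8, -0.3, -0.6]
opening: 0.615
```

```bash
python3 plan.py 475.5,-92.5,55.5,-4,8; python3 - <<'E'
from h import *
im=snap('top','t7')
for p in plates(im=im): print(p)
E
```

```text
end [475.7 -92.5  55.5] [180.   -0.   -4.2] n 3
[[0,0,7,0,0,0],[-0.5,0,7,0,0,0],[0,0,7.5,0,0,0]]
(443.7, 398.6, 154, 51, 2.5, array([196., 215.]))
(637.7, 291.9, 157, 52, -3.7, array([236., 148.]))
```

Request:
drive_tool(targets=[[0,0,7,0,0,0],[-0.5,0,7,0,0,0],[0,0,7.5,0,0,0],[0,0,0,0,0,0],[0,0,0,0,0,0],[0,0,0,0,0,0]])

```text
t: 27.45
eef_pos: [0.4754, -0.0925, 0.0552]
tool_rot: [-3.142, 0.0, -0.074]
contact_force: [-1.7, -0.1, 3.8]
opening: 0.62
```

Request:
drive_tool(targets=[[0,0,0,0,0,0],[0,0,0,0,0,0],[0,0,0,0,0,0],[0,0,0,0,0,0],[0,0,-20,0,0,0],[0,0,-30,0,0,0],[-30,-30,0,0,0,0],[-30,-30,0,0,0,0],[0,-35,0,0,0,0],[0,-35,0,0,0,0],[0,-35,0,0,0,0],[0,-35,0,0,0,0],[0,-35,0,0,0,0],[0,-35,0,0,0,0],[0,0,0,0,0,0],[0,0,0,0,0,0],[0,0,0,0,0,0]], claw=0)

```text
t: 29.15
eef_pos: [0.4356, 0.1805, 0.1051]
tool_rot: [3.141, 0.0, -0.075]
contact_force: [-0.2, -0.8, -0.1]
opening: 0.996
```

```bash
python3 - <<'E'
from h import *
im=snap('top','t8'); snap('side','s8')
for p in plates(im=im): print(p)
for p in plates(im=im,z=.062,roi=(350,395,130,245)): print('stack',p)
E
python3 plan.py 432,398.3,100,1.5,40 432,398.3,9,1.5,25
```

```text
(444.4, 398.2, 153, 50, 1.5, array([196., 215.]))
(637.7, 291.4, 155, 51, -2.9, array([237., 148.]))
stack (483.0, -94.7, 150, 52, -5.0, array([374., 200.]))
end [432.  398.5   9.2] [180.    0.    1.4] n 10
[[-3.5,-36,1,0,0,-0.02],[-2.5,-36.5,1,0,0,-0.02],[-2,-36.5,1,0,0,-0.02],[-1,-36,0.5,0,0,-0.01],[-1,-36.5,1,0,0,-0.02],[0,-36.5,0.5,0,0,-0.01],[0,0,23,0,0,0],[0,0,22.5,0,0,0],[0,0,23,0,0,0],[0,0,22.5,0,0,0]]
```

Request:
drive_tool(targets=[[-3.5,-36,1,0,0,-0.02],[-2.5,-36.5,1,0,0,-0.02],[-2,-36.5,1,0,0,-0.02],[-1,-36,0.5,0,0,-0.01],[-1,-36.5,1,0,0,-0.02],[0,-36.5,0.5,0,0,-0.01],[0,0,0,0,0,0],[0,0,23,0,0,0],[0,0,22.5,0,0,0],[0,0,23,0,0,0],[0,0,22.5,0,0,0],[0,0,0,0,0,0],[0,0,0,0,0,0]])

```text
t: 30.55
eef_pos: [0.4322, 0.3985, 0.0095]
tool_rot: [3.141, 0.001, 0.024]
contact_force: [0.7, 1.2, 0.5]
opening: 0.999
```

Request:
drive_tool(targets=[[0,0,0,0,0,0],[0,0,0,0,0,0],[0,0,0,0,0,0],[0,0,0,0,0,0],[0,0,0,0,0,0],[0,0,0,0,0,0]], claw=255)

```text
t: 31.15
eef_pos: [0.4325, 0.3997, 0.0113]
tool_rot: [-3.141, -0.002, 0.026]
contact_force: [-0.6, -3.5, 9.0]
opening: 0.62
```

Request:
drive_tool(targets=[[0,0,-14,0,0,0],[0,0,-20,0,0,0],[0,0,-25,0,0,0],[0,0,-25,0,0,0],[0,0,-9,0,0,0],[0,0,0,0,0,0],[0,0,0,0,0,0],[0,0,0,0,0,0]])

```text
t: 31.95
eef_pos: [0.431, 0.3989, 0.1008]
tool_rot: [3.14, 0.002, 0.026]
contact_force: [0.5, 0.3, -3.4]
opening: 0.62
```

```bash
python3 plan.py 425,-30,105,-4,37 475.5,-92.5,105,-4,25
```

```text
end [475.4 -92.7 105. ] [ 1.799e+02  1.000e-01 -4.300e+00] n 16
[[-1.5,35.5,-0.5,0,0,0.01],[-1,36,-0.5,0,0,0.01],[-0.5,35.5,0,0,0,0.01],[-0.5,36,-0.5,0,0,0.01],[0,35.5,0,0,0,0.01],[0.5,36,-0.5,0,0,0.01],[0.5,35.5,0,0,0,0.01],[1,36,-0.5,0,0,0.01],[1.5,35.5,0,0,0,0],[1.5,36,-0.5,0,0,0.01],[2,35.5,0,0,0,0],[1.5,35.5,-0.5,0,0,0.01],[14,14.5,0,0,0,0],[13.5,15,0,0,0,0],[14,14.5,0,0,0,0],[13.5,15,0,0,0,0]]
```

Request:
drive_tool(targets=[[-1.5,35.5,-0.5,0,0,0.01],[-1,36,-0.5,0,0,0.01],[-0.5,35.5,0,0,0,0.01],[-0.5,36,-0.5,0,0,0.01],[0,35.5,0,0,0,0.01],[0.5,36,-0.5,0,0,0.01],[0.5,35.5,0,0,0,0.01],[1,36,-0.5,0,0,0.01],[1.5,35.5,0,0,0,0],[1.5,36,-0.5,0,0,0.01],[2,35.5,0,0,0,0],[1.5,35.5,-0.5,0,0,0.01],[14,14.5,0,0,0,0],[13.5,15,0,0,0,0],[14,14.5,0,0,0,0],[13.5,15,0,0,0,0],[0,0,12,0,0,0],[0,0,0,0,0,0],[0,0,0,0,0,0],[0,0,0,0,0,0]])

```text
t: 33.95
eef_pos: [0.4759, -0.0918, 0.0938]
tool_rot: [-3.142, 0.0, -0.074]
contact_force: [1.0, 0.7, -2.0]
opening: 0.619
```

```bash
python3 plan.py 475.8,-92.5,73.5,-4,8
```

```text
end [475.8 -92.3  73.3] [-180.     0.    -4.2] n 3
[[0,0,7,0,0,0],[0,0.5,6.5,0,0,0],[0,0,7,0,0,0]]
```

Request:
drive_tool(targets=[[0,0,7,0,0,0],[0,0.5,6.5,0,0,0],[0,0,7,0,0,0],[0,0,0,0,0,0],[0,0,0,0,0,0],[0,0,0,0,0,0]])

```text
t: 34.55
eef_pos: [0.476, -0.0925, 0.0734]
tool_rot: [3.142, 0.0, -0.074]
contact_force: [-1.8, 1.7, 5.2]
opening: 0.618
```

Request:
drive_tool(targets=[[0,0,0,0,0,0],[0,0,0,0,0,0],[0,0,0,0,0,0],[0,0,0,0,0,0],[0,0,-20,0,0,0],[0,0,-30,0,0,0],[-30,-30,0,0,0,0],[-30,-30,0,0,0,0],[0,-35,0,0,0,0],[0,-35,0,0,0,0],[0,-35,0,0,0,0],[0,-35,0,0,0,0],[0,-35,0,0,0,0],[0,-35,0,0,0,0],[0,0,0,0,0,0],[0,0,0,0,0,0],[0,0,0,0,0,0]], claw=0)

```text
t: 36.25
eef_pos: [0.4361, 0.1804, 0.1231]
tool_rot: [3.141, 0.0, -0.075]
contact_force: [-0.6, -0.3, -0.9]
opening: 0.998
```

```bash
python3 - <<'E'
from h import *
im=snap('top','t9'); snap('side','s9')
for p in plates(im=im): print(p)
for p in plates(im=im,z=.080,roi=(350,395,130,245)): print('stack',p)
E
python3 plan.py 625.5,292,120,-3.3,40 625.5,292,9,-3.3,25
```

```text
(638.1, 291.4, 155, 51, -2.8, array([237., 148.]))
stack (479.2, -94.7, 149, 52, -4.6, array([375., 199.]))
end [625.3 291.8   9.2] [180.    0.   -3.2] n 11
[[30,-21,0.5,0,0,0],[30,-21,0.5,0,0,0],[30,-21,0.5,0,0,0],[30,-21,0.5,0,0,-0.01],[30.5,-20.5,0.5,0,0,0],[30,-20.5,0.5,0,0,-0.01],[0,0,22,0,0,0],[0,0,22.5,0,0,0],[0,0,22,0,0,0],[0,0,22.5,0,0,0],[0,0,22,0,0,0]]
```

Request:
drive_tool(targets=[[30,-21,0.5,0,0,0],[30,-21,0.5,0,0,0],[30,-21,0.5,0,0,0],[30,-21,0.5,0,0,-0.01],[30.5,-20.5,0.5,0,0,0],[30,-20.5,0.5,0,0,-0.01],[0,0,0,0,0,0],[0,0,22,0,0,0],[0,0,22.5,0,0,0],[0,0,22,0,0,0],[0,0,22.5,0,0,0],[0,0,22,0,0,0],[0,0,0,0,0,0],[0,0,0,0,0,0]])

```text
t: 37.75
eef_pos: [0.6251, 0.2921, 0.0095]
tool_rot: [3.141, 0.001, -0.055]
contact_force: [-0.1, -0.6, 1.2]
opening: 1.004
```

Request:
drive_tool(targets=[[0,0,0,0,0,0],[0,0,0,0,0,0],[0,0,0,0,0,0],[0,0,0,0,0,0],[0,0,0,0,0,0],[0,0,0,0,0,0]], claw=255)

```text
t: 38.35
eef_pos: [0.6262, 0.2932, 0.0116]
tool_rot: [-3.141, -0.003, -0.054]
contact_force: [-1.8, -0.4, 6.8]
opening: 0.623
```

Request:
drive_tool(targets=[[0,0,-14,0,0,0],[0,0,-20,0,0,0],[0,0,-25,0,0,0],[0,0,-25,0,0,0],[0,0,-15,0,0,0],[0,0,0,0,0,0],[0,0,0,0,0,0],[0,0,0,0,0,0]])

```text
t: 39.15
eef_pos: [0.6242, 0.2927, 0.1065]
tool_rot: [3.14, 0.003, -0.054]
contact_force: [-0.1, 0.5, -2.2]
opening: 0.619
```

```bash
python3 plan.py 425,-30,111,-4,40 475.5,-92.5,111,-4,25; python3 - <<'E'
from h import *
snap('top','t10'); im=snap('side','s10')[:,:,::-1]; a=cv2.imread('pics/t9.png')
cv2.imwrite('pics/c7.png',np.hstack([cv2.resize(a[140:240,330:410],(400,500)),cv2.resize(im[120:240,270:366],(400,500))]))
E
```

```text
end [475.3 -92.5 110.8] [179.9   0.2  -4.3] n 14
[[-18,33.5,-0.5,0,0,0],[-18,33.5,-0.5,0,0,0],[-18,33.5,-0.5,0,0,0],[-18,33,-0.5,0,0,0],[-18,33.5,-0.5,0,0,0],[-18.5,33,0,0,0,0],[-18,33.5,-0.5,0,0,0],[-18.5,33,0,0,0,0.01],[-18,33.5,-0.5,0,0,0],[-18,33.5,0,0,0,0.01],[14,14.5,0,0,0,0],[13.5,14.5,0,0,0,0],[14,14.5,0,0,0,0],[13.5,15,0,0,0,0]]
```

View pics/c7.png

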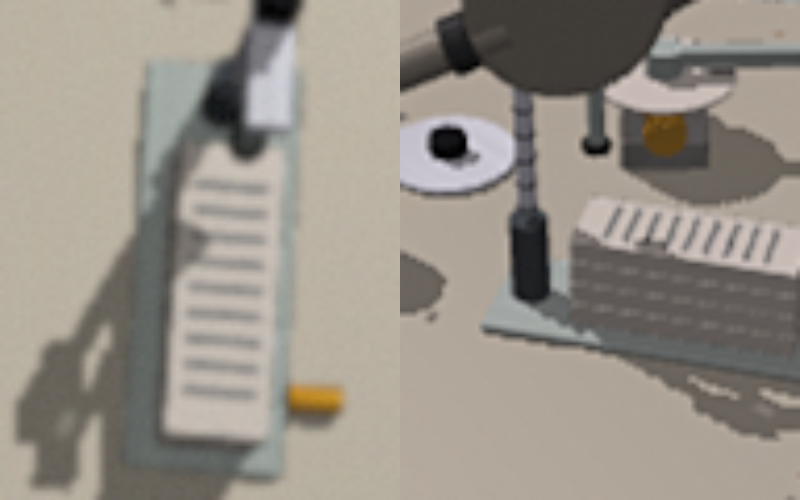

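Four plates are flush (right crop, 570–800 × 200–345). Bringing in the last one.

Request:
drive_tool(targets=[[-18,33.5,-0.5,0,0,0],[-18,33.5,-0.5,0,0,0],[-18,33.5,-0.5,0,0,0],[-18,33,-0.5,0,0,0],[-18,33.5,-0.5,0,0,0],[-18.5,33,0,0,0,0],[-18,33.5,-0.5,0,0,0],[-18.5,33,0,0,0,0.01],[-18,33.5,-0.5,0,0,0],[-18,33.5,0,0,0,0.01],[14,14.5,0,0,0,0],[13.5,14.5,0,0,0,0],[14,14.5,0,0,0,0],[13.5,15,0,0,0,0],[0,0,0,0,0,0],[0,0,0,0,0,0],[0,0,0,0,0,0]])

```text
t: 40.95
eef_pos: [0.4754, -0.0915, 0.1114]
tool_rot: [-3.141, 0.001, -0.074]
contact_force: [-0.8, 0.4, -1.5]
opening: 0.622
```

```bash
python3 plan.py 475.8,-92.5,91.5,-4,8
```

```text
end [475.8 -92.5  91.4] [-1.8e+02  1.0e-01 -4.2e+00] n 3
[[0,0.5,6.5,0,0,0],[0.5,0,6.5,0,0,0],[0,0.5,7,0,0,0]]
```

Next I place it, then withdraw along -x before rising, which keeps clear of the gauge.

Request:
drive_tool(targets=[[0,0.5,6.5,0,0,0],[0.5,0,6.5,0,0,0],[0,0.5,7,0,0,0],[0,0,0,0,0,0],[0,0,0,0,0,0],[0,0,0,0,0,0]])

```text
t: 41.55
eef_pos: [0.4764, -0.0929, 0.0916]
tool_rot: [-3.141, 0.0, -0.074]
contact_force: [-1.5, 3.0, 1.2]
opening: 0.62
```

Request:
drive_tool(targets=[[0,0,0,0,0,0],[0,0,0,0,0,0],[0,0,0,0,0,0],[0,0,0,0,0,0],[0,0,-20,0,0,0],[0,0,-30,0,0,0],[-30,-30,0,0,0,0],[-30,-30,0,0,0,0],[0,-40,-40,0,0,0],[0,-40,-40,0,0,0],[0,-40,-40,0,0,0],[0,-35,-30,0,0,0],[0,0,0,0,0,0],[0,0,0,0,0,0],[0,0,0,0,0,0]], claw=0)

```text
t: 43.05
eef_pos: [0.4311, 0.1109, 0.2766]
tool_rot: [3.141, 0.002, -0.075]
contact_force: [-0.0, -0.2, -0.6]
opening: 1.0
```

```bash
python3 - <<'E'
from h import *
im=snap('top','t11'); sd=snap('side','s11')
for p in plates(im=im): print(p)
for p in plates(im=im,z=.098,roi=(350,395,130,245)): print('stack',p)
cv2.imwrite('pics/c8.png',np.hstack([cv2.resize(im[120:260,310:410,::-1],(390,546)),cv2.resize(sd[110:230,270:370,::-1],(400,546))]))
E
python3 plan.py 602,40,300,-4,40 602.5,-101,290,-4,40 602.5,-101,237,-4,20
```

```text
stack (476.7, -95.8, 147, 52, -5.1, array([377., 198.]))
end [ 602.5 -100.8  236.8] [ 1.8e+02  1.0e-01 -3.8e+00] n 12
[[35,11.5,-5,0,0,0],[35,11.5,-4.5,0,0,0],[35,11.5,-5,0,0,0],[35.5,11.5,-4.5,0,0,0],[35,11.5,-5,0,0,-0.01],[2.5,35,2.5,0,0,0],[2.5,35,2.5,0,0,0],[2.5,35.5,2.5,0,0,0],[2.5,35,3,0,0,0],[0,0,17.5,0,0,0],[0,0,17.5,0,0,0],[0,0,18,0,0,0]]
```

View pics/c8.png

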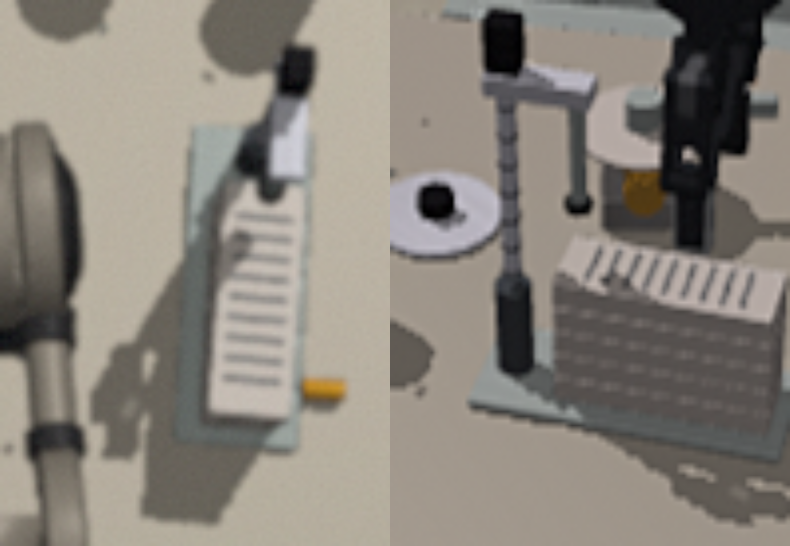

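```bash
python3 - <<'E'
from h import *
f=lambda p,z:(ray('top',(310+p[0]/3.9-.4,120+p[1]/3.9-.4),z)*1000).round(1)
print('top -x corners',f((209,411),.098),f((292,419),.098))
c=np.array([487.8,-93.3]);a=np.radians(-4);R=np.array([[np.cos(a),-np.sin(a)],[np.sin(a),np.cos(a)]])
print('expected',c+R@[-80,28],c+R@[-80,-28])
E
```

```text
top -x corners [409.4 -59.8  98. ] [ 404.3 -115.4   98. ]
expected [409.94805724 -59.78768869] [ 406.04169471 -115.65127551]
```

Request:
drive_tool(targets=[[35,11.5,-5,0,0,0],[35,11.5,-4.5,0,0,0],[35,11.5,-5,0,0,0],[35.5,11.5,-4.5,0,0,0],[35,11.5,-5,0,0,-0.01],[2.5,35,2.5,0,0,0],[2.5,35,2.5,0,0,0],[2.5,35.5,2.5,0,0,0],[2.5,35,3,0,0,0],[0,0,0,0,0,0],[0,0,0,0,0,0]])

```text
t: 44.25
eef_pos: [0.6029, -0.101, 0.2901]
tool_rot: [-3.141, 0.002, -0.067]
contact_force: [0.1, 0.3, -1.0]
opening: 0.995
```

The top plate's corners are within about 2 mm of where they should be, so the stack is centred. Now I grip the gauge and lower it.

Request:
drive_tool(targets=[[0,0,18,0,0,0],[0,0,18,0,0,0],[0,0,18,0,0,0],[0,0,0,0,0,0],[0,0,0,0,0,0]])

```text
t: 44.75
eef_pos: [0.6035, -0.0987, 0.2376]
tool_rot: [-3.141, 0.0, -0.063]
contact_force: [-0.7, 0.4, 1.0]
opening: 0.996
```

Request:
drive_tool(targets=[[0,0,0,0,0,0],[0,0,0,0,0,0],[0,0,0,0,0,0],[0,0,0,0,0,0],[0,0,0,0,0,0],[0,0,0,0,0,0],[0,0,0,0,0,0],[0,0,0,0,0,0]], claw=255, force=40)

```text
t: 45.55
eef_pos: [0.6034, -0.102, 0.2379]
tool_rot: [3.138, -0.001, -0.066]
contact_force: [-0.8, -8.0, 1.3]
opening: 0.226
```

Request:
drive_tool(targets=[[0,0,8,0,0,0],[0,0,8,0,0,0],[0,0,8,0,0,0],[0,0,6,0,0,0],[0,0,0,0,0,0],[0,0,0,0,0,0]])

```text
t: 46.15
eef_pos: [0.6034, -0.102, 0.207]
tool_rot: [3.138, -0.0, -0.066]
contact_force: [0.9, -9.4, -3.2]
opening: 0.228
```

Request:
drive_tool(targets=[[0,2,3,0,0,0],[0,0,3,0,0,0],[0,0,0,0,0,0],[0,0,0,0,0,0]])

```text
t: 46.55
eef_pos: [0.6034, -0.102, 0.2011]
tool_rot: [3.141, -0.0, -0.064]
contact_force: [0.2, -3.8, -1.6]
opening: 0.224
```

Request:
drive_tool(targets=[[0,0,3,0,0,0],[0,0,0,0,0,0],[0,0,0,0,0,0]])

```text
t: 46.85
eef_pos: [0.6034, -0.102, 0.1982]
tool_rot: [3.141, -0.0, -0.064]
contact_force: [0.1, -5.9, -0.6]
opening: 0.224
```

Request:
drive_tool(targets=[[0,0,2,0,0,0],[0,0,0,0,0,0],[0,0,0,0,0,0]])

```text
t: 47.15
eef_pos: [0.6035, -0.102, 0.1977]
tool_rot: [3.14, -0.002, -0.064]
contact_force: [-1.9, -5.1, 8.1]
opening: 0.222
```

Request:
drive_tool(targets=[[0,0,0,0,0,0],[0,0,0,0,0,0],[0,0,0,0,0,0],[0,0,0,0,0,0]])

```text
t: 47.55
eef_pos: [0.6035, -0.1021, 0.1977]
tool_rot: [3.14, -0.002, -0.064]
contact_force: [-3.3, -5.0, 7.5]
opening: 0.227
```

Request:
drive_tool(targets=[[0,0,0,0,0,0],[0,0,0,0,0,0],[0,0,0,0,0,0],[0,0,0,0,0,0],[0,0,-20,0,0,0],[0,0,-40,0,0,0],[0,0,-30,0,0,0],[0,0,0,0,0,0],[0,0,0,0,0,0],[0,0,0,0,0,0]], claw=0)

```text
t: 48.55
eef_pos: [0.6028, -0.1012, 0.2849]
tool_rot: [-3.141, 0.002, -0.064]
contact_force: [0.2, -0.1, 0.4]
opening: 0.999
```

```bash
python3 - <<'E'
from h import *
sd=snap('side','s12'); im=snap('top','t12')
cv2.imwrite('pics/c9.png',cv2.resize(sd[110:230,260:380,::-1],(600,600)))
c=np.array([487.8,-93.3]);a=np.radians(-4);u=np.array([np.cos(a),np.sin(a)])
for g in(.085,.09,.1): print(g,(proj('side',[*((c+64*u)/1000),.008+g])-[260,110])*5)
E
python3 arc.py -169.4 -169.4 92 170 1
```

```text
0.085 [286.67497208 295.76273804]
0.09 [286.53760112 288.54703371]
0.1 [286.26097438 274.01662045]
end [ 456.6 -348.6  170. ] [-1.799e+02  1.000e-01  1.060e+01] n 4
[[-32.5,64,29,0,0,-0.06],[-36,62,28.5,0,0,-0.06],[-40,59.5,29,0,0,-0.06],[-43.5,57.5,28.5,0,0,-0.07]]
```

View pics/c9.png

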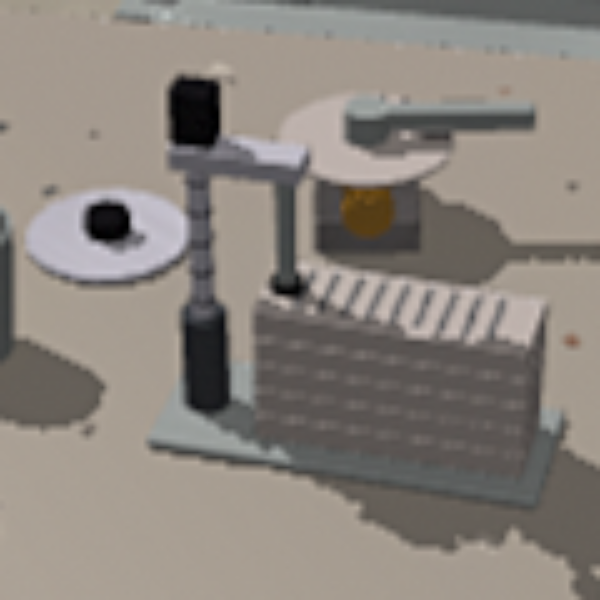

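The foot rests on the five-plate stack: it's at crop (287,290), with 288.5 predicted for 90 mm. Now the valve, to 75°.

```bash
python3 plan.py 456.6,-348.6,250,10.6,35 456.6,-348.6,140,10.6,30 456.6,-348.6,64,10.6,25
```

```text
end [ 456.4 -348.5   64. ] [-1.799e+02  1.000e-01  1.060e+01] n 17
[[-14.5,28.5,4,0,0,-0.03],[-15.5,28,4,0,0,-0.03],[-16,27.5,4,0,0,-0.03],[-17,27,4,0,0,-0.03],[-17.5,26.5,4,0,0,-0.03],[-18.5,26,4,0,0,-0.02],[-19,25.5,3.5,0,0,-0.03],[-20,25,4,0,0,-0.02],[-20.5,25,3.5,0,0,-0.03],[0,0,27.5,0,0,0],[0,0,27.5,0,0,0],[0.5,0,27.5,0,0,0],[0,0,27.5,0,0,0],[0,0,19,0,0,0],[0,0,19,0,0,0],[0,0,19,0,0,0],[0,0,19,0,0,0]]
```

Request:
drive_tool(targets=[[-14.5,28.5,4,0,0,-0.03],[-15.5,28,4,0,0,-0.03],[-16,27.5,4,0,0,-0.03],[-17,27,4,0,0,-0.03],[-17.5,26.5,4,0,0,-0.03],[-18.5,26,4,0,0,-0.02],[-19,25.5,3.5,0,0,-0.03],[-20,25,4,0,0,-0.02],[-20.5,25,3.5,0,0,-0.03],[0,0,27.5,0,0,0],[0,0,27.5,0,0,0],[0.5,0,27.5,0,0,0],[0,0,27.5,0,0,0],[0,0,19,0,0,0],[0,0,19,0,0,0],[0,0,19,0,0,0],[0,0,19,0,0,0],[0,0,0,0,0,0],[0,0,0,0,0,0]])

```text
t: 50.55
eef_pos: [0.4572, -0.3487, 0.065]
tool_rot: [-3.141, 0.001, 0.186]
contact_force: [0.3, 0.1, 0.6]
opening: 0.998
```

Request:
drive_tool(targets=[[0,0,0,0,0,0],[0,0,0,0,0,0],[0,0,0,0,0,0],[0,0,0,0,0,0],[0,0,0,0,0,0],[0,0,0,0,0,0],[0,0,0,0,0,0],[0,0,0,0,0,0]], claw=255, force=25)

```text
t: 51.35
eef_pos: [0.4575, -0.3488, 0.0657]
tool_rot: [3.141, -0.0, 0.186]
contact_force: [-1.6, 2.0, 5.3]
opening: 0.167
```

```bash
python3 arc.py -169.4 -94.4 92 64 18
```

```text
end [ 540.  -423.4   63.8] [180.    0.   85.7] n 18
[[-0.5,6.5,1.5,0,0,-0.07],[0,6.5,0,0,0,-0.07],[0.5,6.5,0,0,0,-0.08],[0,7,0,0,0,-0.07],[0.5,6.5,0.5,0,0,-0.07],[0,6.5,0,0,0,-0.08],[0.5,7,0,0,0,-0.07],[0,6.5,0,0,0,-0.07],[0.5,7,0,0,0,-0.07],[0,6.5,0,0,0,-0.08],[0.5,6.5,0,0,0,-0.07],[0,7,0,0,0,-0.07],[0.5,6.5,0,0,0,-0.07],[0,6.5,0,0,0,-0.08],[0.5,7,0,0,0,-0.07],[0,6.5,0,0,0,-0.07],[0.5,6.5,0,0,0,-0.08],[0,7,0,0,0,-0.07]]
```

Request:
drive_tool(targets=[[0,6.5,0,0,0,-0.07],[0,6.5,0,0,0,-0.07],[0.5,6.5,0,0,0,-0.08],[0,7,0,0,0,-0.07],[0.5,6.5,0,0,0,-0.07],[0,6.5,0,0,0,-0.08],[0.5,7,0,0,0,-0.07],[0,6.5,0,0,0,-0.07],[0.5,7,0,0,0,-0.07],[0,6.5,0,0,0,-0.08],[0.5,6.5,0,0,0,-0.07],[0,7,0,0,0,-0.07],[0.5,6.5,0,0,0,-0.07],[0,6.5,0,0,0,-0.08],[0.5,7,0,0,0,-0.07],[0,6.5,0,0,0,-0.07],[0,0,0,0,0,0],[0,0,0,0,0,0],[0,0,0,0,0,0]])

```text
t: 53.25
eef_pos: [0.5277, -0.4204, 0.0657]
tool_rot: [3.141, -0.001, 1.346]
contact_force: [0.4, 5.0, 6.3]
opening: 0.168
```

```bash
python3 - <<'E'
from h import *
s=observe();p=s['eef_pos']*1000; d=p[:2]-[547,-331.7]; print(p.round(1),np.hypot(*d),np.degrees(np.arctan2(d[1],d[0]))+169.4, np.degrees(s['tool_rot'][2])-10.6,s['contact_force'].round(1))
E
python3 arc.py -103 -94.4 92 66 3
```

```text
[ 527.7 -420.4   65.7] 90.73188274185955 67.10454214575266 66.53860742879802 [0.4 5.  6.3]
end [ 539.8 -423.4   66.2] [ 1.80e+02 -1.00e-01  8.57e+01] n 3
[[-1,3.5,-0.5,0,0,-0.05],[0,4.5,0,0,0,-0.05],[0,4.5,0,0,0,-0.05]]
```

Request:
drive_tool(targets=[[-1,3.5,0,0,0,-0.05],[0,4.5,0,0,0,-0.05],[0,4.5,0,0,0,-0.05],[0,0,0,0,0,0],[0,0,0,0,0,0],[0,0,0,0,0,0]])

```text
t: 53.85
eef_pos: [0.5406, -0.4223, 0.0657]
tool_rot: [3.14, -0.003, 1.496]
contact_force: [3.0, 8.4, 6.0]
opening: 0.168
```

Request:
drive_tool(targets=[[0,0,0,0,0,0],[0,0,0,0,0,0],[0,0,0,0,0,0],[0,0,0,0,0,0],[0,0,-30,0,0,0],[0,0,-40,0,0,0],[0,0,-40,0,0,0],[-40,0,0,0,0,0],[-45,0,0,0,0,0],[-45,0,0,0,0,0],[0,0,0,0,0,0],[0,0,0,0,0,0]], claw=0)

```text
t: 55.05
eef_pos: [0.5285, -0.5552, 0.1738]
tool_rot: [-3.141, -0.001, 1.494]
contact_force: [0.1, 1.0, -0.4]
opening: 1.001
```

```bash
python3 - <<'E'
from h import *
im=snap('top','t13'); sd=snap('side','s13')
cv2.imwrite('pics/c10.png',np.hstack([cv2.resize(im[140:240,420:520,::-1],(400,400),interpolation=cv2.INTER_CUBIC),cv2.resize(sd[100:230,260:390,::-1],(400,400))]))
A=np.array([547,-331.7])
for g in(70,75,80):
  a=np.radians(-169.4+g); print(g,[((proj('top',[*((A+r*np.array([np.cos(a),np.sin(a)]))/1000),.086])-[420,140])*4).round() for r in(0,110)])
E
```

```text
70 [array([173., 140.]), array([337., 167.])]
75 [array([173., 140.]), array([338., 153.])]
80 [array([173., 140.]), array([337., 139.])]
```

View pics/c10.png

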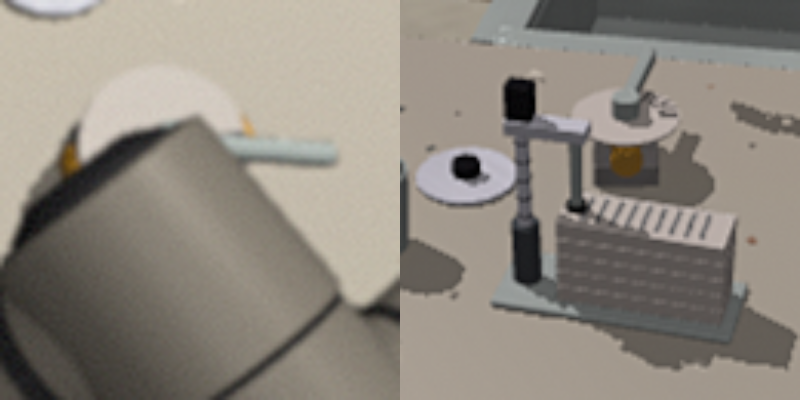

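The tip at crop (336,154) matches 75° (predicted 338,153). I'll cross-check by clearing the arm and comparing handle angles in the shut and open pictures.

Request:
drive_tool(targets=[[0,0,-40,0,0,0],[-30,40,-10,0,0,0],[-30,-45,0,0,0,0],[-30,-45,0,0,0,0],[0,-45,0,0,0,0],[0,-45,0,0,0,0],[0,-45,0,0,0,0],[0,-45,0,0,0,0],[0,0,0,0,0,0],[0,0,0,0,0,0]])

```text
t: 56.15
eef_pos: [0.2862, -0.6104, 0.2237]
tool_rot: [3.14, 0.001, 1.495]
contact_force: [1.3, 0.5, 0.5]
opening: 0.996
```

```bash
python3 - <<'E'
from h import *
im=snap('top','t14')[:,:,::-1]; b=cv2.imread('pics/t8.png')
cr=lambda a:cv2.resize(a[140:240,420:520],(400,400),interpolation=cv2.INTER_CUBIC)
cv2.imwrite('pics/c11.png',np.hstack([cr(b),cr(im)])); print(observe()['eef_pos'])
E
```

```text
[ 0.28723971 -0.61052825  0.22330017]
```

View pics/c11.png

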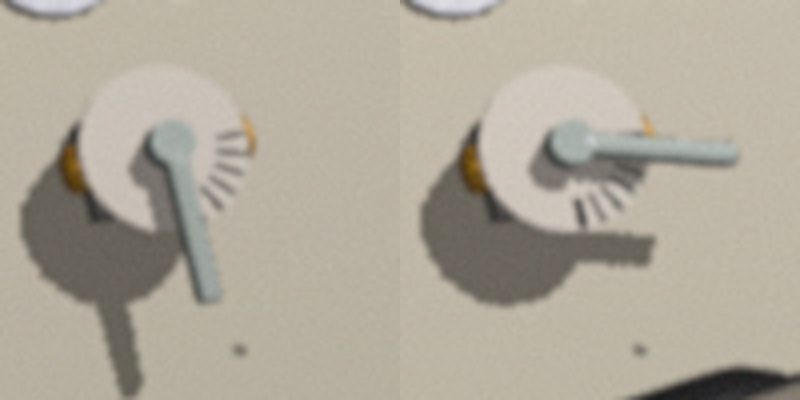

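The picture difference, (173,140)→(208,300) shut against (573,142)→(737,153) open, gives about 74°. That agrees with the arm's 75° and is within ±5.2°. Handing in.

```bash
python3 -c "
from h import *
print(finish_job(), observe()['t'])"
```

```text
the job is handed in; nothing more can be done
the job is handed in; nothing more can be done
```

The plate filter is back in service, and I handed the job in at about 56 s of the 210 s allowed. No verdict is reported, so this rests on my own checks.

I did the steps in the required order:
1. **Valve shut:** I turned it clockwise until it pressed on its stop, with the handle over the thick 0 tick.
2. **Plates:** I raised the gauge and stacked all five white plates on the bed. The two orange look-alikes, the cups, the lid and the stick were not touched.
3. **Gauge:** I pushed the foot down onto the stack with about 8 N.
4. **Valve opened:** I set it to 75° (five plates at 15° each), then moved the arm clear.

Last checks:
- **Stack:** it looked flush and square, with the top plate's corners within about 2 mm of where they should be.
- **Gauge foot:** it sits in the picture where a reading of about 90 mm would put it, inside the 85–93 mm window.
- **Valve angle:** 75° from the arm's own pose, against about 74° from comparing the shut and open pictures (±5° allowed).

**Disagreements:**
- **Stack centre:** the colour-mask measurement drifted as the stack grew, to (476.7, -95.8) against the bed at (487.8, -93.3). I put this down to the foot hiding the far end and the mask catching the near side faces, and went by the corner check instead.
- **Valve zero:** the dial ticks and the pipe put the valve's frame at 10–13°, against 10.6° from the stop. I used the stop.

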